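Vacuum the marinade tub

ROBOT

A 7-joint arm with a two-finger parallel gripper is mounted at the origin on the work surface. World frame = base frame: x ahead of the robot, y to its left, z up, the work surface at z = 0. Lengths are in m, angles in rad, forces in N, time in s.
With the tool pointing down it reaches from about 0.425 to 0.875 m from the base axis. Payload 4.7 kg.
Tool frame: the origin (TCP) lies between the finger pads; the fingertips stand 14 mm ahead of it and the grasp point (between the pads) lies 5 mm behind it; z points along the fingers, y is the line along which they close (so a half turn about z gives the same grasp; the last joint's range is limited). The gripper opens to 87 mm and grips with 3 to 60 N. Pads are 19 mm wide; open, the fingers measure 117 mm over their backs; the gripper's body (75 mm by 190 mm) begins 51 mm behind the grasp point.
Start: joints at [1.28, 0.321, -0.07, 1.45, 0.023, 1.371, -0.057], TCP at [0.195, -0.62, 0.237] pointing down, gripper open.
Joint ranges: [-2.86, 2.86], [-0.3, 2.09], [-1.38, 1.24], [0.06, 2.45], [-1.56, 4.7], [0.09, 2.05], [-2.69, 2.69]. Speed limits (rad/s): [2.57, 2.57, 3.14, 3.14, 3.14, 3.14, 3.14].

INTERFACE

Orientations are given as a rotation vector (axis times angle).
In Python, from bench import ctrl gives the robot as it stands.
- The arm moves only by the tool step_arm, never from a script. Its argument "commands" is a list of rows, each an object with "travel": the shift along the tool's x, y, z in m, a list of three; "turn": the turn, a rotation vector about the tool's x, y, z in degrees, a list of three. A call has 1 to 5 rows; each row is the pose to reach, as a shift and turn from the pose commanded when the call began, along the tool's axes at that moment; what a row does not reach only later rows make up. A row lasts 1/10 s, in which the tool goes at most 50 mm and 8.59 degrees, less where a joint would pass 70% of its speed; a pose out of reach is approached as far as the arm can. A call with a gripper value outside its range is refused whole. "gripper" is the opening, from 0 (shut) to 1 (fully open), set as the call begins (left out, the last holds). The fingers move at their own pace and stop on an object; "force" is the grip in N (left out, the last holds). Time passes only in rows, so rows that repeat a pose let the fingers close. It gives the time, the measured TCP pose, the force, the opening and the grip force at its end, in the units of the state.
- ctrl.get_state(): the state, without advancing time (a new reading comes with each control period).
- ctrl.get_image(name): name is "scene" or "top" or "wrist"; returns the picture (420x560x3 uint8, red, green, blue); there is no depth.
- ctrl.camera_model(name): a dict with "fx", "fy", "cx", "cy" (pixels), "R" (3x3) and "t" (3): a world point X has camera coordinates R X + t; the wrist camera has in their place "T_tool_cam" (4x4, takes a point from camera to tool coordinates, whose origin is the TCP and whose axes are the flange's). Camera axes: x right, y down, z forward; pixel columns grow to the right and rows downward; lengths in m; the calibration is good to about 2 mm. A picture is of the moment at which its call begins: read the wrist's pose just before it. camera_model takes no time and is no camera call.
- ctrl.close_job(): hands the job in; it is judged then, once.
The state is a dict: "time": time; "joint_positions": joint angles; "qd": joint speeds; "joint_torque": joint torques, N m; "position": TCP position; "tool_rot": TCP orientation; "ft_force": force on the tool from outside, world axes, zero at the start; "torque": the same for the moment, N m; "grip_width": opening from 0.0 (shut) to 1.0 (fully open); "grip_force": force on a finger pad.
Only numpy, scipy, OpenCV 4.12 (cv2) and the standard library are available. Lean on these libraries where they do the work, as an engineer would, in place of code of your own. Each camera call takes 0.05 s, during which the arm holds its last target. There are 200 camera calls.

TASK

Get the marinade tub vacuumed: slide the closed white tub into the channel of the vacuum station until it is home against the end stop, then gently push the head down by its blue knob until the rubber foot is squeezed on the tub's lid and stays there, and only then press the green start button fully down and let it come back up. Keep the tub down on the shelf, do not jam it, do not press the red vent button, and leave the board, bowl, jar, mug and spatula where they are.

Things in the scene. Friction and masses are not known exactly. Their poses are not given: they have to be found in the camera images.
- station: grey vacuum station fixed on the shelf. Origin: on the shelf, middle of its channel, straight below the head. The channel runs along its y axis between two orange rails 25 mm high with inner faces at x = -53 and +53 mm; no floor plate, the tub slides on the shelf itself
- stop_face (a point): middle of the foot of the channel's black end stop, 35 mm high, its face at station y = +75 mm
- mouth (a point): middle of the channel's open, flared end on the shelf, at station y = -100 mm, where the mouth is about 155 mm wide
- column_top (a point): top of the station's grey column, which stands at station x = +85 to +125, y = -22 to +22 mm; a bracket 40 mm wide (z 150 to 175 mm) runs from it over the channel to x = -20 mm, with the head's rod through it; this point is at station x = +105 mm, 175 mm up
- tub: closed white plastic tub with flat lid, loose, about 0.6 kg: 100 mm along its x, 150 mm along its y (long axis), 75 mm high. Origin: centre of its underside. It is home when it lies in the channel with its +y end against the stop, its origin then coinciding with the station's
- lid_top (a point): centre of the tub's lid, on top, 75 mm above the shelf (a blue valve disc 32 mm across marks it)
- head (a joint): vertical slide of the head, m: 0 fully raised, growing as it is pushed down, to at most 0.065; it stays where it is left (about 2 N to move it down). At 0 the foot's face is 125 mm above the shelf
- knob_top (a point): centre of the flat top of the blue knob on the head, 48 mm across; 262 mm above the shelf when the head is at 0; moves with the head. Push here, down
- foot (a joint): how far the springy rubber foot under the head is squeezed, m: 0 free, 0.010 fully squeezed (4 N); about half is right. With the tub below, the foot meets the lid at head = 0.050 and is half squeezed at head = 0.055
- foot_face (a point): centre of the underside of the black rubber foot, 44 mm across
- start (a joint): travel of the green start button, m: 0 up, 0.008 fully down; springs back (about 4 N fully down)
- start_top (a point): centre of the top of the green button, 36 mm across, on a fixed grey box 80 x 80 mm; 69 mm above the shelf when up; pressed straight down
- vent (a joint): travel of the red vent button, m: 0 up, 0.008 fully down; not to be pressed
- vent_top (a point): centre of the top of the red button, same size and kind of box as the green one, beside it; the two may change places
- board: flat wooden board 200 x 140 x 16 mm standing on its long edge in the wire rack on the left; origin: middle of its lower edge; bystander
- bowl: clear glass bowl, 150 mm across, 60 mm high; origin: centre of its underside; bystander
- jar: amber glass jar with steel cap, 66 mm across, 100 mm high; origin: centre of its underside; bystander
- mug: blue ceramic mug, 80 mm across, 90 mm high; origin: centre of its underside; bystander
- spatula: spatula lying flat on the right near the robot; origin: on its underside; bystander
Not all that is in view belongs to the job. What is shaped like the part that bears start but turquoise or yellow is not meant.

How it is judged:
By the outcome, as a careful person would: the job done as asked, in the order asked, and still so for the second after the job is handed in, with the robot touching nothing.
It also fails if it takes over 67 s, if anything falls off the work surface, if the arm or the gripper's body presses on something with over 40 N, if the wrist force passes 120 N, or if a joint passes its speed limit or range.

## Working session

There is one attempt and no reset: what is moved stays moved. The work goes in short steps, Python scripts to look and compute and a tool call to move; the robot and the scene stay as the last step left them, time stands still between calls to the robot, and variables do not carry over. Pictures are saved under pics/ and viewed, at most 13 in all, crops included, and the job is handed in when it is done.

Besides the shell and the picture viewer there is one more tool, called after "Call:" in YAML: its name, and indented under it one key for each argument. step_arm: Moves the arm, as the interface text tells. Its arguments: {"type":"object","properties":{"commands":{"type":"array"},"gripper":{"type":"number"},"force":{"type":"number"}},"required":["commands"]}

```bash
mkdir -p pics; cat > h.py <<'E'
import numpy as np, cv2
from scipy.spatial.transform import Rotation as Rn
from bench import ctrl
def grab(n,f):
    im=ctrl.get_image(n); cv2.imwrite('pics/'+f,cv2.cvtColor(im,cv2.COLOR_RGB2BGR)); return im
def cam(n,s=None):
    m=ctrl.camera_model(n)
    K=(m['fx'],m['fy'],m['cx'],m['cy'])
    if 'R' in m: R=np.array(m['R']);t=np.array(m['t']); return K,R.T,-R.T@t
    T=np.array(m['T_tool_cam']); s=s or ctrl.get_state()
    A=Rn.from_rotvec(s['tool_rot']).as_matrix()
    return K,A@T[:3,:3],A@T[:3,3]+np.array(s['position'])
def ray(c,u,v,z):
    K,R,o=c; d=R@np.array([(u-K[2])/K[0],(v-K[3])/K[1],1]); return o+d*(z-o[2])/d[2]
def proj(c,X):
    K,R,o=c; p=R.T@(np.array(X)-o); return K[0]*p[0]/p[2]+K[2],K[1]*p[1]/p[2]+K[3]
E
python3 - <<'E'
from h import *
s=ctrl.get_state(); print({k:np.round(v,3) for k,v in s.items()})
a=grab('scene','s0.png'); b=grab('top','t0.png')
for n in('scene','top'):
    K,R,o=cam(n); print(n,K,o.round(3),R.round(3).tolist())
print(np.array(ctrl.camera_model('wrist')['T_tool_cam']).round(3).tolist())
E
```

```text
{'time': np.float64(0.0), 'joint_positions': array([ 1.28 ,  0.322, -0.07 ,  1.452,  0.023,  1.371, -0.057]), 'qd': array([ 0.001, -0.   ,  0.001, -0.002, -0.   ,  0.001, -0.001]), 'joint_torque': array([-0.0000e+00, -4.9129e+01, -4.0500e-01, -3.1254e+01, -6.4000e-02,
        4.4000e-02,  0.0000e+00]), 'position': array([ 0.195, -0.62 ,  0.235]), 'tool_rot': array([-3.103e+00, -4.770e-01,  1.000e-03]), 'ft_force': array([ 0.952,  0.931, -0.046]), 'torque': array([-0.015, -0.062,  0.043]), 'grip_force': np.float64(0.0), 'grip_width': np.float64(0.998)}
scene (489.62139058364926, 489.62139058364926, 269.9730872605425, 210.04174984789407) [ 1.317 -0.423  1.216] [[0.431, 0.685, -0.588], [0.902, -0.314, 0.296], [0.018, -0.658, -0.753]]
top (391.57634084041496, 391.57634084041496, 276.9833124103747, 209.03274758606358) [ 0.317 -0.013  1.383] [[-0.01, -0.985, 0.174], [-1.0, 0.005, -0.026], [0.025, -0.174, -0.984]]
[[-0.001, -0.967, -0.255, 0.069], [1.0, -0.001, -0.0, 0.001], [-0.0, -0.255, 0.967, -0.148], [0.0, 0.0, 0.0, 1.0]]
```

View pics/s0.png

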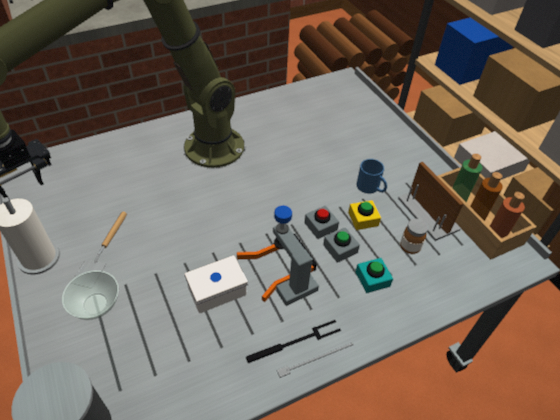

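View pics/t0.png

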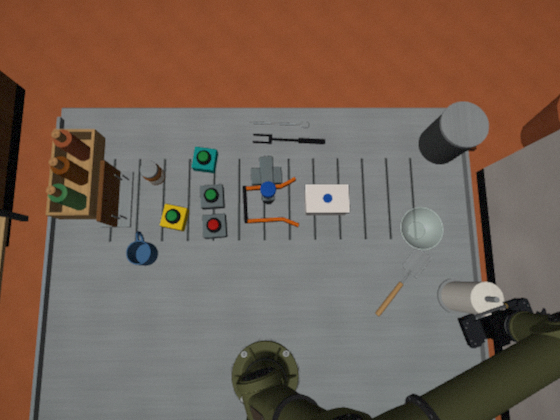

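The top view (x up, y to the left) shows:
- **Tub:** at (327,198), just outside the channel mouth.
- **Station:** knob at (268,189), orange rails, black stop at (245,203) and column at (265,165).
- **Start candidates:** green on grey (211,195), green on turquoise (204,157) and green on yellow (173,216). The grey one fits the description, and the red vent is beside it at (214,225).

Next I'll measure these and confirm the start button in a crop.

```bash
python3 - <<'E'
from h import *
im={n:cv2.imread(f'pics/{f}') for n,f in(('top','t0.png'),('scene','s0.png'))}
def blobs(n,lo,hi,z,amin=15,box=None):
    hsv=cv2.cvtColor(im[n],cv2.COLOR_BGR2HSV); m=cv2.inRange(hsv,lo,hi)
    if box: k=np.zeros_like(m);k[box[1]:box[3],box[0]:box[2]]=255;m&=k
    N,L,st,ce=cv2.connectedComponentsWithStats(m)
    for i in range(1,N):
        if st[i,4]>=amin: print(n,ce[i].round(1),st[i].tolist(),ray(cam(n),*ce[i],z).round(4))
    return m
print('blue tub z.075');blobs('top',(100,150,60),(125,255,255),.075,box=(300,180,350,215)); blobs('scene',(100,150,60),(125,255,255),.075,box=(190,260,240,300))
print('knob .262');blobs('top',(100,150,60),(125,255,255),.262,box=(255,170,285,205)); blobs('scene',(100,150,60),(125,255,255),.262,box=(265,195,300,240))
print('green');blobs('top',(50,120,40),(78,255,255),.069,box=(160,140,230,240)); blobs('scene',(50,120,40),(78,255,255),.069,box=(300,190,400,300))
print('red');blobs('top',(0,180,100),(5,255,255),.069,box=(190,205,235,245))
print('tub');m=blobs('top',(0,0,170),(180,40,255),.075,200,box=(295,175,360,225))
c=cv2.findContours(m,0,2)[0];c=max(c,key=cv2.contourArea);b=cv2.boxPoints(cv2.minAreaRect(c))
P=np.array([ray(cam('top'),*p,.075) for p in b]);print(P.round(4).tolist(),P.mean(0),[np.linalg.norm(P[i]-P[i-1]).round(3) for i in range(4)])
print('orange');m=blobs('top',(5,170,110),(16,255,255),.025,30,box=(235,170,305,235))
print('row/cols of rails');
for u in range(246,300,4):
    v=np.where(m[:,u])[0]
    print(u,[(ray(cam('top'),u,a,.025)[:2].round(3).tolist(),a) for a in (v[0],v[v<205][-1] if (v<205).any() else v[0],v[v>205][0] if (v>205).any() else v[0],v[-1])] if len(v) else None)
print('stop');blobs('top',(0,0,0),(180,255,45),.035,20,box=(238,180,255,228))
a=cv2.resize(im['top'][140:250,150:350],None,fx=4,fy=4,interpolation=2);cv2.imwrite('pics/c1.png',a)
E
```

```text
blue tub z.075
top [327.2 197.9] [324, 194, 8, 8, 49] [ 0.5858 -0.2198  0.075 ]
scene [215.3 276.6] [211, 273, 10, 8, 67] [ 0.5839 -0.2175  0.075 ]
knob .262
top [267.7 189. ] [260, 182, 16, 15, 189] [ 0.5747 -0.0159  0.262 ]
scene [282.8 213.8] [275, 206, 17, 17, 234] [ 0.5979 -0.0241  0.262 ]
green
top [202.8 155.9] [198, 151, 11, 11, 96] [0.7376 0.2082 0.069 ]
top [210.2 194.1] [205, 189, 12, 11, 100] [0.602  0.1799 0.069 ]
top [171.3 215.2] [166, 210, 12, 11, 102] [0.5299 0.3093 0.069 ]
scene [365.8 206.7] [360, 202, 13, 10, 97] [0.535  0.3071 0.069 ]
scene [342.5 236.7] [337, 232, 13, 11, 109] [0.6071 0.1783 0.069 ]
scene [376.  267.3] [370, 262, 13, 12, 129] [0.7416 0.2076 0.069 ]
red
top [212.6 224.3] [208, 220, 10, 10, 79] [0.498  0.1699 0.069 ]
tub
top [326.7 198. ] [305, 184, 44, 28, 1089] [ 0.5852 -0.218   0.075 ]
[[0.5406, -0.1427, 0.075], [0.6347, -0.1448, 0.075], [0.6342, -0.2933, 0.075], [0.5398, -0.2894, 0.075]] [ 0.58732334 -0.21755985  0.075     ] [np.float64(0.147), np.float64(0.094), np.float64(0.149), np.float64(0.094)]
orange
top [284.9 183.1] [276, 178, 19, 10,
[... 1486 characters left out ...]
)), ([0.525, -0.066], np.int64(218)), ([0.518, -0.066], np.int64(220))]
286 [([0.654, -0.082], np.int64(182)), ([0.647, -0.082], np.int64(184)), ([0.521, -0.08], np.int64(219)), ([0.514, -0.08], np.int64(221))]
290 [([0.665, -0.097], np.int64(179)), ([0.654, -0.096], np.int64(182)), ([0.517, -0.094], np.int64(220)), ([0.507, -0.094], np.int64(223))]
294 [([0.669, -0.111], np.int64(178)), ([0.662, -0.111], np.int64(180)), ([0.51, -0.108], np.int64(222)), ([0.503, -0.108], np.int64(224))]
298 [([0.503, -0.122], np.int64(224)), ([0.503, -0.122], np.int64(224)), ([0.503, -0.122], np.int64(224)), ([0.503, -0.122], np.int64(224))]
stop
top [244.8 203.8] [243, 186, 4, 37, 89] [0.5743 0.0638 0.035 ]
```

View pics/c1.png

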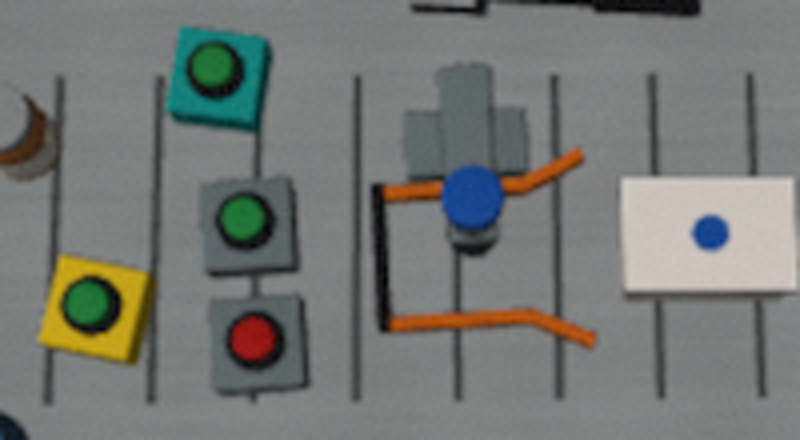

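The crop confirms start as the green button on the grey box at top (210,194), next to the red vent at (213,224). The turquoise and yellow boxes are decoys. The station is yawed about 3.5° and the tub is nearly square to world. Before moving I'll check the paper roll near the gripper and refine the station pose.

```bash
cat >> h.py <<'E'
def rays2(pa,pb):
    out=[]
    for n,p in(('top',pa),('scene',pb)):
        K,R,o=cam(n); d=R@np.array([(p[0]-K[2])/K[0],(p[1]-K[3])/K[1],1]); out.append((o,d/np.linalg.norm(d)))
    A=sum(np.eye(3)-np.outer(d,d) for o,d in out); b=sum((np.eye(3)-np.outer(d,d))@o for o,d in out)
    X=np.linalg.solve(A,b); return X,[np.linalg.norm(np.cross(X-o,d)) for o,d in out]
def pose(x,y,yaw,z):  # tool down, tool x axis at yaw (deg)
    return np.array([x,y,z]),Rn.from_euler('z',yaw,degrees=True)*Rn.from_rotvec([np.pi,0,0])
def go(x,y,z,yaw,start=None):
    s=ctrl.get_state(); p0=np.array(s['position']);R0=Rn.from_rotvec(s['tool_rot'])
    if start: p0,R0=pose(start[0],start[1],start[3],start[2])
    p,R=pose(x,y,yaw,z)
    tr=R0.inv().apply(p-p0); tu=(R0.inv()*R).as_rotvec(degrees=True)
    print('travel',(tr).round(4).tolist(),'turn',tu.round(2).tolist())
E
python3 - <<'E'
from h import *
t=cam('top');s=cam('scene')
print('roll base',ray(t,450,295,0).round(3),ray(s,40,262,0).round(3)); print('spike top', rays2((492,299),(11,207)))
print('knob',rays2((267.7,188.5),(282.8,211)))
# crop px (4x, offset 150,140)
f=lambda u,v,z:ray(t,150+u/4-.4,140+v/4-.4,z).round(4)
print('col top', f(466,65,.175),f(440,68,.175),f(490,66,.175))
print('stop ends top (face side, rear)',f(384,187,.035),f(391,328,.035),f(374,186,.035),f(381,330,.035))
print('rail inner', f(390,200,.025),f(440,193,.025),f(392,317,.025),f(525,310,.025))
s0=ctrl.get_state()
print('cam yaw now',Rn.from_rotvec(s0['tool_rot']).as_matrix()[:,0])
go(.6,-.40,.235,-86.5)
E
```

```text
roll base [ 0.253 -0.651  0.   ] [ 0.268 -0.659  0.   ]
spike top (array([ 0.25263794, -0.65992406,  0.2344146 ]), [np.float64(0.0043555107968986), np.float64(0.004355510796898495)])
knob (array([ 0.57942083, -0.0153208 ,  0.24932013]), [np.float64(0.0007656609239655592), np.float64(0.0007656609239655249)])
col top [ 0.7036 -0.0117  0.175 ] [0.7012 0.0091 0.175 ] [ 0.7028 -0.031   0.175 ]
stop ends top (face side, rear) [0.6367 0.0612 0.035 ] [0.5112 0.0546 0.035 ] [0.6377 0.07   0.035 ] [0.5095 0.0632 0.035 ]
rail inner [0.6273 0.0564 0.025 ] [0.6334 0.0121 0.025 ] [0.5224 0.0543 0.025 ] [ 0.5279 -0.0622  0.025 ]
cam yaw now [ 9.53892316e-01  3.00149029e-01 -1.03839316e-04]
travel [0.4524, -0.0879, 0.0007] turn [-0.06, 0.09, 103.97]
```

Call:
step_arm:
  commands:
    - {"travel": [0,0,-0.04],"turn": [0,0,0]}
    - {"travel": [0,0,-0.08],"turn": [0,0,0]}
    - {"travel": [0,0,-0.1],"turn": [0,0,0]}
    - {"travel": [0.04,-0.01,-0.1],"turn": [0,0,8]}
    - {"travel": [0.08,-0.02,-0.1],"turn": [0,0,16]}
  gripper: 0.65
  force: 20

```text
time: 0.6
position: [0.2646, -0.5775, 0.337]
tool_rot: [3.14, 0.025, 0.0]
ft_force: [0.8, 0.9, -0.5]
grip_width: 0.68
grip_force: 0.0
```

```bash
python3 - <<'E'
from h import *
print(ctrl.get_state()['position']);go(.6,-.40,.33,-86.8)
E
```

```text
[ 0.26462055 -0.57750028  0.33702008]
travel [0.3382, -0.1722, 0.0069] turn [0.05, -0.06, 87.71]
```

Call:
step_arm:
  commands:
    - {"travel": [0.04,-0.02,0],"turn": [0,0,8.5]}
    - {"travel": [0.08,-0.04,0],"turn": [0,0,17]}
    - {"travel": [0.12,-0.06,0],"turn": [0,0,25.5]}
    - {"travel": [0.16,-0.08,0],"turn": [0,0,34]}
    - {"travel": [0.2,-0.1,0],"turn": [0,0,42.5]}

```text
time: 1.1
position: [0.464, -0.4708, 0.3361]
tool_rot: [-2.939, 1.11, 0.001]
ft_force: [0.7, -0.5, -0.1]
grip_width: 0.651
grip_force: 0.0
```

```bash
python3 - <<'E'
from h import *
print(ctrl.get_state()['position']);go(.6,-.40,.33,-86.8)
E
```

```text
[ 0.46397377 -0.47078105  0.33608957]
travel [0.0552, -0.143, 0.006] turn [0.03, 0.03, 45.4]
```

Call:
step_arm:
  commands:
    - {"travel": [0.01,-0.03,0],"turn": [0,0,8.5]}
    - {"travel": [0.02,-0.06,0],"turn": [0,0,17]}
    - {"travel": [0.03,-0.09,0],"turn": [0,0,25.5]}
    - {"travel": [0.045,-0.12,0],"turn": [0,0,34]}
    - {"travel": [0.055,-0.143,0.006],"turn": [0,0,42.5]}

```text
time: 1.6
position: [0.6003, -0.3985, 0.3305]
tool_rot: [-2.338, 2.097, -0.001]
ft_force: [-0.1, -0.0, -0.1]
grip_width: 0.647
grip_force: 0.0
```

```bash
python3 - <<'E'
from h import *
print(ctrl.get_state()['position']);go(.592,-.33,.04,-86.8)
grab('wrist','w0.png')
K,R,o=cam('wrist'); print(o.round(3),R[:,2].round(2))
E
```

```text
[ 0.60031281 -0.39845817  0.33046641]
travel [-0.0689, 0.0011, 0.2905] turn [-0.06, 0.02, 3.02]
[ 0.611 -0.465  0.476] [-0.03  0.26 -0.97]
```

View pics/w0.png

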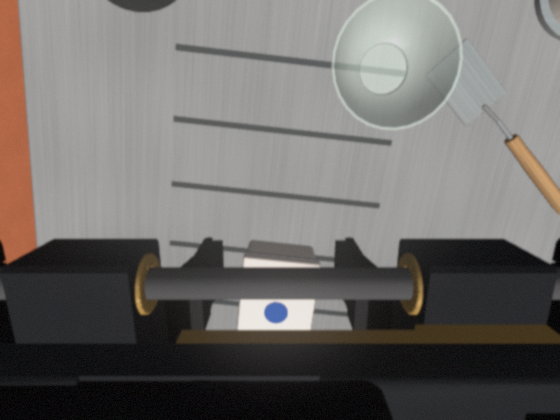

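The wrist view shows the tub straddled by the finger pair, with its rear edge near row 250 and its valve at (276,312). Now I'll go down behind it.

Call:
step_arm:
  commands:
    - {"travel": [-0.02,0.001,0.05],"turn": [0,0,1]}
    - {"travel": [-0.04,0.001,0.1],"turn": [0,0,2]}
    - {"travel": [-0.06,0.001,0.15],"turn": [0,0,3]}
    - {"travel": [-0.064,0.001,0.2],"turn": [0,0,3]}
    - {"travel": [-0.064,0.001,0.24],"turn": [0,0,3]}

```text
time: 2.15
position: [0.5898, -0.3348, 0.0901]
tool_rot: [-2.29, 2.15, 0.0]
ft_force: [0.4, -0.4, -0.5]
grip_width: 0.651
grip_force: 0.0
```

```bash
python3 - <<'E'
from h import *
s=ctrl.get_state();print(s['position'],s['ft_force']);go(.592,-.33,.034,-86.8)
go(.590,-.303,.034,-86.8)
E
```

```text
[ 0.58980267 -0.33482776  0.0900643 ] [ 0.42662519 -0.3866613  -0.47032323]
travel [-0.0046, -0.0025, 0.0561] turn [-0.02, 0.03, 0.42]
travel [-0.0317, -0.0022, 0.0561] turn [-0.02, 0.03, 0.42]
```

Call:
step_arm:
  commands:
    - {"travel": [-0.003,-0.002,0.03],"turn": [0,0,0]}
    - {"travel": [-0.005,-0.002,0.056],"turn": [0,0,0]}
    - {"travel": [-0.015,-0.002,0.056],"turn": [0,0,0]}
    - {"travel": [-0.022,-0.002,0.056],"turn": [0,0,0]}
    - {"travel": [-0.027,-0.002,0.056],"turn": [0,0,0]}

```text
time: 2.65
position: [0.5917, -0.3089, 0.0378]
tool_rot: [-2.288, 2.151, -0.004]
ft_force: [0.7, 0.4, 0.7]
grip_width: 0.65
grip_force: 0.0
```

Call:
step_arm:
  commands:
    - {"travel": [-0.004,0,0],"turn": [0,0,0]}
    - {"travel": [-0.008,0,0],"turn": [0,0,0]}
    - {"travel": [-0.012,0,0],"turn": [0,0,0]}
    - {"travel": [-0.016,0,0],"turn": [0,0,0]}
    - {"travel": [-0.02,0,0],"turn": [0,0,0]}

```text
time: 3.15
position: [0.5907, -0.2926, 0.0381]
tool_rot: [-2.285, 2.156, -0.011]
ft_force: [2.7, -5.4, 1.7]
grip_width: 0.65
grip_force: 2.6
```

```bash
cat >> h.py <<'E'
def tub(f,box=(240,150,360,240)):
    im=cv2.cvtColor(grab('top',f),cv2.COLOR_RGB2HSV); m=cv2.inRange(im,(100,150,60),(125,255,255))
    b=np.zeros_like(m);b[box[1]:box[3],box[0]:box[2]]=255
    N,L,st,ce=cv2.connectedComponentsWithStats(m&b)
    for i in range(1,N):
        if st[i,4]>15: print('blue',ce[i].round(1),st[i,4],ray(cam('top'),*ce[i],.075).round(4))
    w=cv2.inRange(im,(0,0,170),(180,40,255))&b
    c=max(cv2.findContours(w,0,2)[0],key=cv2.contourArea); r=cv2.minAreaRect(c); print('rect',r)
    P=np.array([ray(cam('top'),*p,.075) for p in cv2.boxPoints(r)]); print(P[:,:2].round(4).tolist(),P.mean(0).round(4))
    s=ctrl.get_state();print('t',round(s['time'],2),'pos',np.round(s['position'],4),'F',np.round(s['ft_force'],1))
E
python3 - <<'E'
from h import *
tub('t1.png'); go(.59,-.29,.034,-86.8)
E
```

```text
blue [267.7 189. ] 189 [ 0.6177 -0.0164  0.075 ]
blue [324.2 199.2] 47 [ 0.5812 -0.2094  0.075 ]
rect ((321.5230712890625, 199.41537475585938), (28.400650024414062, 39.27277374267578), 86.8201675415039)
[[0.6266, -0.1313], [0.6338, -0.2668], [0.5347, -0.2684], [0.528, -0.1346]] [ 0.5808 -0.2003  0.075 ]
t 3.2 pos [ 0.5907 -0.2916  0.0381] F [ 1.  -4.8  3.6]
travel [-0.0017, 0.0006, 0.0041] turn [-0.26, -0.24, 0.19]
```

View pics/t1.png

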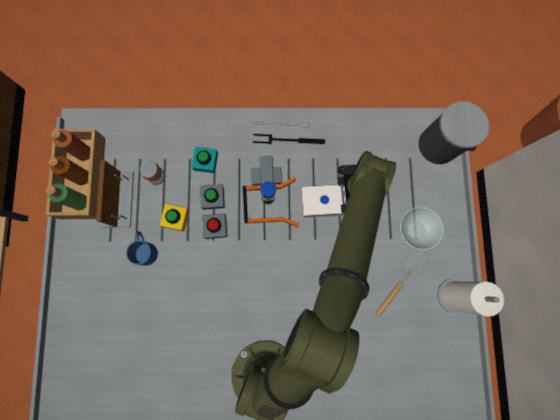

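The tub has squared up to the tool (yaw about 3°), with about 5 N of pushing force. Its centre is about 8 mm to the −x side of the channel line, so I'll push on with a +x drift.

Call:
step_arm:
  commands:
    - {"travel": [-0.004,-0.001,0],"turn": [0,0,0]}
    - {"travel": [-0.008,-0.002,0],"turn": [0,0,0]}
    - {"travel": [-0.012,-0.003,0],"turn": [0,0,0]}
    - {"travel": [-0.016,-0.004,0],"turn": [0,0,0]}
    - {"travel": [-0.02,-0.005,0],"turn": [0,0,0]}

```text
time: 3.7
position: [0.5926, -0.274, 0.0379]
tool_rot: [2.283, -2.153, 0.008]
ft_force: [-1.7, -7.8, 4.7]
grip_width: 0.647
grip_force: 3.8
```

Call:
step_arm:
  commands:
    - {"travel": [-0.004,-0.001,0],"turn": [0,0,0]}
    - {"travel": [-0.008,-0.002,0],"turn": [0,0,0]}
    - {"travel": [-0.012,-0.003,0],"turn": [0,0,0]}
    - {"travel": [-0.016,-0.004,0],"turn": [0,0,0]}
    - {"travel": [-0.02,-0.005,0],"turn": [0,0,0]}

```text
time: 4.2
position: [0.5964, -0.2538, 0.0379]
tool_rot: [2.283, -2.154, 0.008]
ft_force: [-2.1, -7.6, 4.5]
grip_width: 0.645
grip_force: 3.9
```

```bash
python3 - <<'E'
from h import *
tub('t2.png'); go(.59,-.25,.034,-86.8)
E
```

```text
blue [267.7 189. ] 190 [ 0.6176 -0.0164  0.075 ]
blue [312.7 197.7] 47 [ 0.5865 -0.1702  0.075 ]
rect ((310.19696044921875, 197.95355224609375), (28.403614044189453, 39.1131706237793), 86.18592071533203)
[[0.6311, -0.0922], [0.6398, -0.227], [0.5407, -0.2302], [0.5325, -0.0971]] [ 0.586  -0.1616  0.075 ]
t 4.25 pos [ 0.5967 -0.2526  0.0378] F [-1.1 -6.9  6.3]
travel [-0.003, 0.0065, 0.0038] turn [-0.08, -0.29, 0.2]
```

The tub is on the channel line, so I'll push straight along it.

Call:
step_arm:
  commands:
    - {"travel": [-0.006,0,0],"turn": [0,0,0]}
    - {"travel": [-0.012,0,0],"turn": [0,0,0]}
    - {"travel": [-0.018,0,0],"turn": [0,0,0]}
    - {"travel": [-0.024,0,0],"turn": [0,0,0]}
    - {"travel": [-0.03,0,0],"turn": [0,0,0]}

```text
time: 4.75
position: [0.5953, -0.223, 0.0378]
tool_rot: [2.284, -2.154, 0.009]
ft_force: [0.2, -8.1, 3.2]
grip_width: 0.649
grip_force: 3.5
```

Call:
step_arm:
  commands:
    - {"travel": [-0.006,0,0],"turn": [0,0,0]}
    - {"travel": [-0.012,0,0],"turn": [0,0,0]}
    - {"travel": [-0.018,0,0],"turn": [0,0,0]}
    - {"travel": [-0.024,0,0],"turn": [0,0,0]}
    - {"travel": [-0.03,0,0],"turn": [0,0,0]}

```text
time: 5.25
position: [0.5936, -0.1931, 0.0378]
tool_rot: [2.284, -2.155, 0.008]
ft_force: [0.6, -7.5, 4.5]
grip_width: 0.65
grip_force: 3.6
```

```bash
python3 - <<'E'
from h import *
tub('t3.png'); go(.59,-.20,.034,-86.8)
E
```

```text
blue [267.6 189. ] 188 [ 0.6177 -0.0163  0.075 ]
blue [295.1 198.7] 46 [ 0.5833 -0.1099  0.075 ]
rect ((291.9630432128906, 198.9085693359375), (28.38212013244629, 37.61410903930664), 86.42366790771484)
[[0.6284, -0.0324], [0.6362, -0.1615], [0.5374, -0.1651], [0.53, -0.0376]] [ 0.583  -0.0992  0.075 ]
t 5.3 pos [ 0.5936 -0.1914  0.0376] F [-0.9 -6.2  6.5]
travel [0.0083, 0.0042, 0.0036] turn [-0.13, -0.21, 0.23]
```

View pics/t3.png

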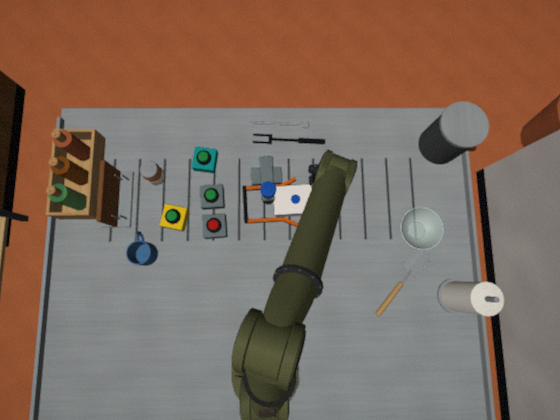

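The tub front is entering the channel centred (valve at (295,199)), and the force is a steady 7 N. I'll keep going.

Call:
step_arm:
  commands:
    - {"travel": [-0.005,0,0],"turn": [0,0,0]}
    - {"travel": [-0.01,0,0],"turn": [0,0,0]}
    - {"travel": [-0.015,0,0],"turn": [0,0,0]}
    - {"travel": [-0.02,0,0],"turn": [0,0,0]}
    - {"travel": [-0.025,0,0],"turn": [0,0,0]}

```text
time: 5.8
position: [0.5921, -0.168, 0.0377]
tool_rot: [2.285, -2.155, 0.008]
ft_force: [0.5, -6.7, 4.7]
grip_width: 0.651
grip_force: 3.6
```

Call:
step_arm:
  commands:
    - {"travel": [-0.005,0,0],"turn": [0,0,0]}
    - {"travel": [-0.01,0,0],"turn": [0,0,0]}
    - {"travel": [-0.015,0,0],"turn": [0,0,0]}
    - {"travel": [-0.02,0,0],"turn": [0,0,0]}
    - {"travel": [-0.025,0,0],"turn": [0,0,0]}

```text
time: 6.3
position: [0.5907, -0.1431, 0.0376]
tool_rot: [2.285, -2.155, 0.008]
ft_force: [1.8, -6.1, 4.8]
grip_width: 0.648
grip_force: 3.8
```

```bash
python3 - <<'E'
from h import *
tub('t4.png'); go(.584,-.0975,.034,-86.8)
E
```

```text
blue [267.7 189. ] 186 [ 0.6178 -0.0165  0.075 ]
blue [280.4 199.5] 49 [ 0.5807 -0.0597  0.075 ]
rect ((275.50390625, 200.06227111816406), (28.132610321044922, 34.68233108520508), 86.42366790771484)
[[0.6244, 0.0189], [0.6316, -0.0998], [0.5339, -0.1041], [0.5271, 0.0131]] [ 0.5792 -0.043   0.075 ]
t 6.35 pos [ 0.5907 -0.1418  0.0375] F [-1.2 -7.5  6.4]
travel [-0.0446, 0.0041, 0.0033] turn [-0.14, -0.2, 0.21]
```

Call:
step_arm:
  commands:
    - {"travel": [-0.006,0,0],"turn": [0,0,0]}
    - {"travel": [-0.012,0,0],"turn": [0,0,0]}
    - {"travel": [-0.018,0,0],"turn": [0,0,0]}
    - {"travel": [-0.024,0,0],"turn": [0,0,0]}
    - {"travel": [-0.029,0,0],"turn": [0,0,0]}

```text
time: 6.85
position: [0.589, -0.1139, 0.0375]
tool_rot: [2.285, -2.155, 0.008]
ft_force: [1.5, -7.7, 4.6]
grip_width: 0.65
grip_force: 3.8
```

Call:
step_arm:
  commands:
    - {"travel": [-0.002,0,0],"turn": [0,0,0]}
    - {"travel": [-0.004,0,0],"turn": [0,0,0]}
    - {"travel": [-0.006,0,0],"turn": [0,0,0]}
    - {"travel": [-0.008,0,0],"turn": [0,0,0]}
    - {"travel": [-0.01,0,0],"turn": [0,0,0]}

```text
time: 7.35
position: [0.5884, -0.1042, 0.0375]
tool_rot: [2.285, -2.155, 0.008]
ft_force: [0.6, -8.9, 4.8]
grip_width: 0.648
grip_force: 3.9
```

Call:
step_arm:
  commands:
    - {"travel": [-0.001,0,0],"turn": [0,0,0]}
    - {"travel": [-0.002,0,0],"turn": [0,0,0]}
    - {"travel": [-0.003,0,0],"turn": [0,0,0]}

```text
time: 7.65
position: [0.5883, -0.1013, 0.0375]
tool_rot: [2.285, -2.155, 0.008]
ft_force: [0.6, -6.9, 5.2]
grip_width: 0.65
grip_force: 3.9
```

```bash
python3 - <<'E'
from h import *
tub('t5.png'); go(.584,-.0975,.034,-86.8)
E
```

```text
blue [267.5 188.8] 178 [ 0.6184 -0.0158  0.075 ]
rect ((256.0827941894531, 201.49313354492188), (27.737192153930664, 19.183507919311523), 85.2363510131836)
[[0.6198, 0.0597], [0.6251, -0.0056], [0.5292, -0.013], [0.5242, 0.0516]] [0.5746 0.0232 0.075 ]
t 7.7 pos [ 0.5882 -0.1011  0.0375] F [ 0.9 -6.8  5.8]
travel [-0.0039, 0.004, 0.0035] turn [-0.15, -0.24, 0.15]
```

Not at the stop yet: there's no force rise. I'll creep in 1 mm rows.

Call:
step_arm:
  commands:
    - {"travel": [-0.001,0,0],"turn": [0,0,0]}
    - {"travel": [-0.002,0,0],"turn": [0,0,0]}
    - {"travel": [-0.003,0,0],"turn": [0,0,0]}

```text
time: 8.0
position: [0.588, -0.0983, 0.0375]
tool_rot: [2.284, -2.155, 0.008]
ft_force: [0.7, -7.6, 6.2]
grip_width: 0.647
grip_force: 3.9
```

Call:
step_arm:
  commands:
    - {"travel": [-0.001,0,0],"turn": [0,0,0]}
    - {"travel": [-0.002,0,0],"turn": [0,0,0]}

```text
time: 8.2
position: [0.5879, -0.0979, 0.0375]
tool_rot: [2.283, -2.155, 0.01]
ft_force: [1.0, -12.1, 4.3]
grip_width: 0.65
grip_force: 6.0
```

Call:
step_arm:
  commands:
    - {"travel": [-0.001,0,0],"turn": [0,0,0]}
    - {"travel": [-0.001,0,0],"turn": [0,0,0]}

```text
time: 8.4
position: [0.5877, -0.0979, 0.0376]
tool_rot: [2.281, -2.156, 0.012]
ft_force: [1.3, -11.4, 4.0]
grip_width: 0.652
grip_force: 6.1
```

```bash
python3 - <<'E'
from h import *
tub('t6.png'); b=cv2.imread('pics/t6.png'); s=cv2.cvtColor(ctrl.get_image('scene'),cv2.COLOR_RGB2BGR)
o=np.hstack([cv2.resize(b[150:250,220:320],None,fx=4,fy=4,interpolation=2),cv2.resize(s[190:310,220:340],(400,400),interpolation=2)])
cv2.imwrite('pics/c6.png',o)
E
```

```text
blue [267.1 188.6] 165 [ 0.6192 -0.0144  0.075 ]
rect ((254.69847106933594, 201.5723114013672), (28.06783103942871, 18.19416618347168), 86.8201675415039)
[[0.6212, 0.0616], [0.6245, -0.0005], [0.5274, -0.0054], [0.5243, 0.0559]] [0.5743 0.0279 0.075 ]
t 8.45 pos [ 0.5877 -0.0979  0.0376] F [  1.7 -11.4   4. ]
```

View pics/c6.png

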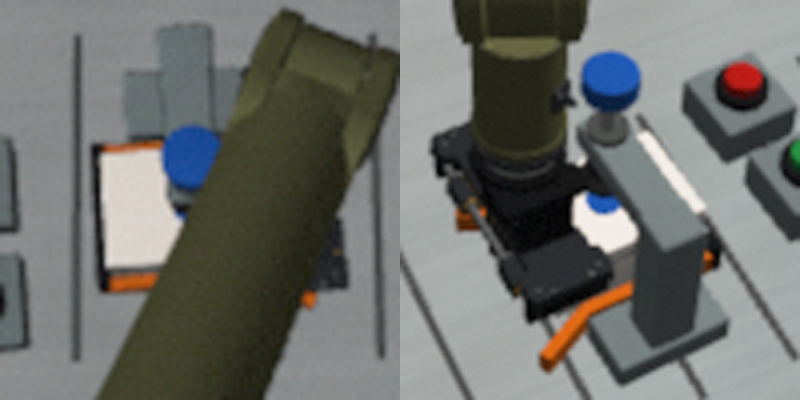

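The tub end lies flat and square against the black stop, the force steps to 11 N without further motion, and the knob is untouched. I'll back off, rise and close the fingers.

Call:
step_arm:
  commands:
    - {"travel": [0.01,0,0],"turn": [0,0,0]}
    - {"travel": [0.04,0,0],"turn": [0,0,0]}
    - {"travel": [0.08,0,0],"turn": [0,0,0]}
    - {"travel": [0.11,0,-0.03],"turn": [0,0,0]}
    - {"travel": [0.11,0,-0.08],"turn": [0,0,0]}

```text
time: 9.0
position: [0.5897, -0.2055, 0.1137]
tool_rot: [2.276, -2.157, -0.008]
ft_force: [0.7, 0.0, 1.2]
grip_width: 0.651
grip_force: 0.0
```

Call:
step_arm:
  commands:
    - {"travel": [0,0,-0.05],"turn": [0,0,0]}
    - {"travel": [0,0,-0.1],"turn": [0,0,0]}
    - {"travel": [0,0,-0.15],"turn": [0,0,0]}
    - {"travel": [0,0,-0.2],"turn": [0,0,0]}
    - {"travel": [0,0,-0.22],"turn": [0,0,0]}
  gripper: 0

```text
time: 9.5
position: [0.5947, -0.2011, 0.3412]
tool_rot: [-2.286, 2.148, -0.007]
ft_force: [-0.4, -0.6, 0.0]
grip_width: 0.281
grip_force: 0.0
```

```bash
python3 - <<'E'
from h import *
tub('t7.png',(240,150,350,240)); go(.578,-.016,.32,-86.8); s=grab('scene','s7.png')
m=cv2.inRange(cv2.cvtColor(s,cv2.COLOR_RGB2HSV),(100,150,60),(125,255,255))[190:310,190:340]
N,L,st,ce=cv2.connectedComponentsWithStats(m)
for i in range(1,N):
    if st[i,4]>20: print(ce[i]+[190,190],st[i])
w=ctrl.get_image('wrist');h=cv2.cvtColor(w,cv2.COLOR_RGB2HSV);m=cv2.inRange(h,(100,150,60),(125,255,255))
N,L,st,ce=cv2.connectedComponentsWithStats(m)
for i in range(1,N):
    if st[i,4]>40: print('wrist',ce[i],st[i],ray(cam('wrist'),*ce[i],.262),ray(cam('wrist'),*ce[i],.075))
E
```

```text
blue [267.7 189. ] 187 [ 0.6177 -0.0165  0.075 ]
rect ((267.04669189453125, 200.74708557128906), (28.070228576660156, 43.041019439697266), 86.42366790771484)
[[0.6212, 0.0621], [0.63, -0.085], [0.5326, -0.0895], [0.5242, 0.0557]] [ 0.577  -0.0142  0.075 ]
t 9.55 pos [ 0.5953 -0.2013  0.3426] F [ 0.2 -0.5  1.2]
travel [-0.186, 0.006, 0.0225] turn [-0.49, -0.04, 0.36]
[282.79831933 213.91596639] [ 85  16  17  17 238]
[280.53658537 250.36585366] [86 58 10  6 41]
wrist [284.734375 310.421875] [275 306  20  11 128] [ 0.58541975 -0.13369319  0.262     ] [ 0.57497894 -0.01875855  0.075     ]
```

The lid centre is at about (0.577, -0.015), under the knob at about (0.578, -0.0155), so the tub is home. Moving above the knob.

Call:
step_arm:
  commands:
    - {"travel": [-0.045,0.002,0],"turn": [0,0,0]}
    - {"travel": [-0.09,0.003,0],"turn": [0,0,0]}
    - {"travel": [-0.135,0.004,0],"turn": [0,0,0]}
    - {"travel": [-0.175,0.006,0],"turn": [-0.4,0,0]}
    - {"travel": [-0.186,0.006,0.02],"turn": [-0.5,0,0]}

```text
time: 10.15
position: [0.6016, -0.0339, 0.3076]
tool_rot: [2.338, -2.092, -0.066]
ft_force: [-0.2, -0.9, -0.7]
grip_width: 0.005
grip_force: 0.0
```

Call:
step_arm:
  commands:
    - {"travel": [0,0,0.01],"turn": [0,0,0]}
    - {"travel": [0,0,0.02],"turn": [0,0,0]}
    - {"travel": [0,0,0.025],"turn": [0,0,0]}

```text
time: 10.45
position: [0.5982, -0.0427, 0.2831]
tool_rot: [2.323, -2.108, -0.065]
ft_force: [0.1, 0.3, 0.3]
grip_width: 0.002
grip_force: 0.0
```

```bash
python3 - <<'E'
from h import *
s=ctrl.get_state();print(s['position'],s['ft_force'],s['grip_width']); go(.578,-.0155,.281,-86.8)
a=cv2.cvtColor(ctrl.get_image('scene'),cv2.COLOR_RGB2BGR)
cv2.imwrite('pics/c8.png',cv2.resize(a[150:300,200:350],None,fx=4,fy=4,interpolation=2))
E
```

```text
[ 0.59821742 -0.04269288  0.28311515] [0.06530878 0.31037287 0.25565139] 0.0015147420427570658
travel [-0.0289, 0.0174, 0.0035] turn [1.79, 1.56, 2.34]
```

View pics/c8.png

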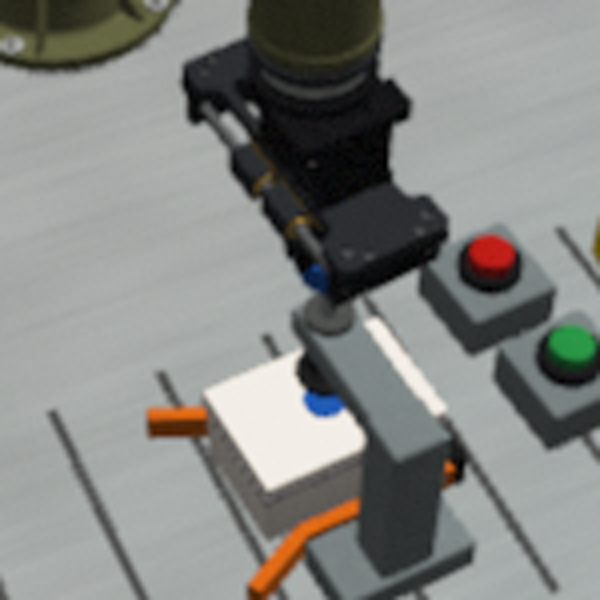

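The gripper is above the knob, closed, but it's about 30 mm short and slightly tilted. I'll check whether a joint limit is the cause.

```bash
python3 - <<'E'
from h import *
s=ctrl.get_state();print(np.round(s['joint_positions'],3))
print('lo',(np.array(s['joint_positions'])-[-2.86,-.3,-1.38,.06,-1.56,.09,-2.69]).round(2),'hi',(np.array([2.86,2.09,1.24,2.45,4.7,2.05,2.69])-s['joint_positions']).round(2),np.round(s['qd'],2))
E
```

```text
[-0.88   0.424  1.235  1.513 -0.413  1.528 -2.684]
lo [1.98 0.72 2.62 1.45 1.15 1.44 0.01] hi [3.74 1.67 0.   0.94 5.11 0.52 5.37] [ 0.   -0.01  0.   -0.03 -0.    0.02 -0.  ]
```

Joint 3 is at +1.24 and joint 7 at −2.69, both limits. Yaw is free for pressing, so I'll lift and unwind the tool by about 86°.

Call:
step_arm:
  commands:
    - {"travel": [0,0,-0.02],"turn": [0,0,-8]}
    - {"travel": [0,0,-0.04],"turn": [0,0,-16]}
    - {"travel": [0,0,-0.04],"turn": [0,0,-24]}
    - {"travel": [0,0,-0.04],"turn": [0,0,-32]}
    - {"travel": [0,0,-0.04],"turn": [0,0,-40]}

```text
time: 11.0
position: [0.6006, -0.0437, 0.3253]
tool_rot: [-2.9, 1.174, 0.058]
ft_force: [0.8, 0.7, 0.2]
grip_width: 0.005
grip_force: 0.0
```

```bash
python3 - <<'E'
from h import *
s=ctrl.get_state();print(s['position'],np.round(s['joint_positions'],2)); go(.578,-.0155,.31,0)
E
```

```text
[ 0.60056644 -0.0436802   0.32533607] [-0.79  0.34  1.09  1.44 -0.32  1.58 -2.06]
travel [-0.0352, -0.0046, 0.0167] turn [-0.72, 2.17, -44.09]
```

Call:
step_arm:
  commands:
    - {"travel": [-0.01,-0.001,0],"turn": [0,0,-8]}
    - {"travel": [-0.02,-0.002,0],"turn": [0,0.5,-16]}
    - {"travel": [-0.03,-0.003,0],"turn": [0,1,-24]}
    - {"travel": [-0.035,-0.0045,0],"turn": [0,1.5,-32]}
    - {"travel": [-0.035,-0.0045,0.005],"turn": [-0.5,2,-40]}

```text
time: 11.5
position: [0.5786, -0.0153, 0.3221]
tool_rot: [-3.135, 0.111, 0.002]
ft_force: [0.0, -0.4, -0.2]
grip_width: 0.004
grip_force: 0.0
```

```bash
python3 - <<'E'
from h import *
s=ctrl.get_state();print(s['position'],np.round(s['joint_positions'],2)); go(.578,-.0155,.281,0)
E
```

```text
[ 0.57859262 -0.01532846  0.32206785] [-0.85  0.2   0.98  1.52 -0.17  1.51 -1.51]
travel [-0.0005, 0.0004, 0.0411] turn [-0.25, 0.07, -4.05]
```

Call:
step_arm:
  commands:
    - {"travel": [0,0,0.015],"turn": [0,0,0]}
    - {"travel": [0,0,0.03],"turn": [0,0,0]}
    - {"travel": [0,0,0.04],"turn": [0,0,0]}
    - {"travel": [0,0,0.042],"turn": [0,0,0]}

```text
time: 11.9
position: [0.5774, -0.0142, 0.2765]
tool_rot: [-3.137, 0.12, 0.011]
ft_force: [0.6, 0.3, 0.7]
grip_width: 0.009
grip_force: 0.0
```

Call:
step_arm:
  commands:
    - {"travel": [0,0,0.003],"turn": [0,0,0]}
    - {"travel": [0,0,0.006],"turn": [0,0,0]}
    - {"travel": [0,0,0.009],"turn": [0,0,0]}
    - {"travel": [0,0,0.012],"turn": [0,0,0]}
    - {"travel": [0,0,0.015],"turn": [0,0,0]}

```text
time: 12.4
position: [0.5785, -0.0137, 0.2635]
tool_rot: [-3.137, 0.116, 0.006]
ft_force: [0.1, 1.4, -0.1]
grip_width: 0.001
grip_force: 0.0
```

Call:
step_arm:
  commands:
    - {"travel": [0,0,0.003],"turn": [0,0,0]}
    - {"travel": [0,0,0.006],"turn": [0,0,0]}
    - {"travel": [0,0,0.009],"turn": [0,0,0]}
    - {"travel": [0,0,0.012],"turn": [0,0,0]}
    - {"travel": [0,0,0.015],"turn": [0,0,0]}

```text
time: 12.9
position: [0.5785, -0.0136, 0.2485]
tool_rot: [-3.137, 0.116, 0.006]
ft_force: [0.0, -0.0, 2.0]
grip_width: 0.007
grip_force: 0.9
```

```bash
python3 - <<'E'
from h import *
s=ctrl.get_state();print(s['position'],np.round(s['ft_force'],1)); go(.578,-.0155,.226,0)
t=cv2.cvtColor(ctrl.get_image('scene'),cv2.COLOR_RGB2BGR)
cv2.imwrite('pics/c9.png',cv2.resize(t[150:300,200:350],None,fx=4,fy=4,interpolation=2))
E
```

```text
[ 0.5784979  -0.01363747  0.24846742] [ 0. -0.  2.]
travel [-0.0003, 0.0019, 0.0225] turn [-0.15, 0.21, -4.25]
```

View pics/c9.png

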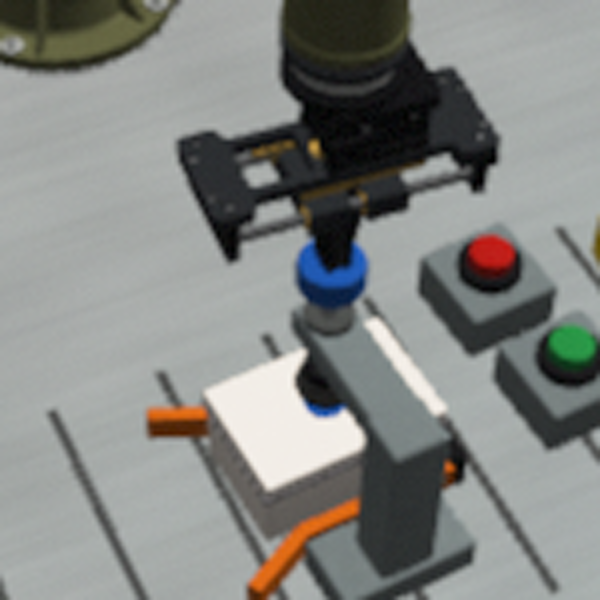

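The fingertips sit mid-knob and the head is moving at 2 N (about 27 mm down). The foot meets the lid near TCP z = 0.226, so I'll watch for the force rise there.

Call:
step_arm:
  commands:
    - {"travel": [0,0,0.004],"turn": [0,0,0]}
    - {"travel": [0,0,0.008],"turn": [0,0,0]}
    - {"travel": [0,0,0.012],"turn": [0,0,0]}
    - {"travel": [0,0,0.016],"turn": [0,0,0]}
    - {"travel": [0,0,0.019],"turn": [0,0,0]}

```text
time: 13.45
position: [0.5784, -0.0137, 0.2292]
tool_rot: [-3.137, 0.117, 0.006]
ft_force: [0.0, -0.6, 2.5]
grip_width: 0.008
grip_force: 0.9
```

Call:
step_arm:
  commands:
    - {"travel": [0,0,0.001],"turn": [0,0,0]}
    - {"travel": [0,0,0.002],"turn": [0,0,0]}

```text
time: 13.65
position: [0.5783, -0.0136, 0.2275]
tool_rot: [-3.137, 0.117, 0.006]
ft_force: [1.4, 0.1, 1.4]
grip_width: 0.007
grip_force: 0.9
```

Call:
step_arm:
  commands:
    - {"travel": [0,0,0.001],"turn": [0,0,0]}
    - {"travel": [0,0,0.002],"turn": [0,0,0]}

```text
time: 13.85
position: [0.5783, -0.0136, 0.2257]
tool_rot: [-3.137, 0.116, 0.006]
ft_force: [1.0, -0.0, 1.3]
grip_width: 0.005
grip_force: 1.2
```

Call:
step_arm:
  commands:
    - {"travel": [0,0,0.001],"turn": [0,0,0]}
    - {"travel": [0,0,0.002],"turn": [0,0,0]}

```text
time: 14.05
position: [0.5783, -0.0137, 0.2237]
tool_rot: [-3.137, 0.117, 0.006]
ft_force: [1.2, 0.3, 3.0]
grip_width: 0.008
grip_force: 1.6
```

Call:
step_arm:
  commands:
    - {"travel": [0,0,0.001],"turn": [0,0,0]}
    - {"travel": [0,0,0.002],"turn": [0,0,0]}
    - {"travel": [0,0,0.0025],"turn": [0,0,0]}
    - {"travel": [0,0,0.0025],"turn": [0,0,0]}

```text
time: 14.45
position: [0.5783, -0.0136, 0.2211]
tool_rot: [-3.137, 0.116, 0.006]
ft_force: [0.8, -0.0, 3.9]
grip_width: 0.003
grip_force: 1.8
```

```bash
python3 - <<'E'
from h import *
f=[]
for i in range(3):
    s=ctrl.get_state();f.append(s['ft_force'][2]); a=ctrl.get_image('scene')
print(np.round(f,2),s['position'],s['grip_force'])
cv2.imwrite('pics/c10.png',cv2.resize(cv2.cvtColor(a,cv2.COLOR_RGB2BGR)[190:290,230:330],None,fx=6,fy=6,interpolation=2))
E
```

```text
[3.91 4.02 3.82] [ 0.57833172 -0.01364411  0.22113929] 1.7727576603647321
```

View pics/c10.png

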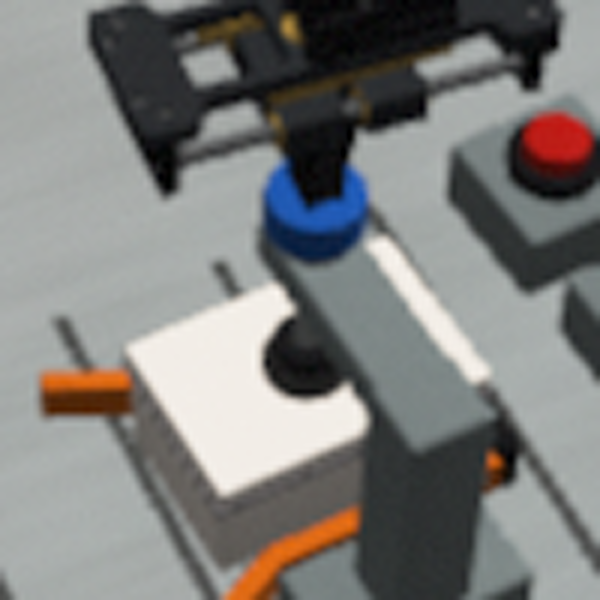

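The foot sits on the lid at about 3.9 N (2 N slide plus 2 N spring), with the head about 55 mm down, so it's half squeezed. I'll release and move over the green button.

Call:
step_arm:
  commands:
    - {"travel": [0,0,-0.005],"turn": [0,0,0]}
    - {"travel": [0,0,-0.02],"turn": [0,0,0]}
    - {"travel": [0,0,-0.05],"turn": [0,0,0]}
    - {"travel": [0.01,-0.04,-0.06],"turn": [0,0,0]}
    - {"travel": [0.015,-0.085,-0.06],"turn": [0,0,0]}

```text
time: 15.1
position: [0.6014, 0.0684, 0.2849]
tool_rot: [-3.135, 0.124, -0.001]
ft_force: [0.3, 0.1, 0.0]
grip_width: 0.006
grip_force: 0.0
```

```bash
python3 - <<'E'
from h import *
go(.6045,.179,.20,4); print(rays2((210.2,194.1),(342.5,236.7)))
a=ctrl.get_image('scene');m=cv2.inRange(cv2.cvtColor(a,cv2.COLOR_RGB2HSV),(100,150,60),(125,255,255))[190:310,190:340]
N,L,st,ce=cv2.connectedComponentsWithStats(m)
for i in range(1,N):
    if st[i,4]>20: p=ce[i]+[190,190];print(p,st[i],ray(cam('scene'),*p,.262-.055))
E
```

```text
travel [-0.0057, -0.1101, 0.0853] turn [-0.23, -0.06, -8.54]
(array([0.6033859 , 0.18103678, 0.06306436]), [np.float64(0.00027744651920504776), np.float64(0.00027744651920495473)])
[282.06837607 223.97863248] [ 84  26  17  17 234] [ 0.58771269 -0.01900347  0.207     ]
```

```bash
python3 - <<'E'
from h import *
c=cam('scene')
for z in (.2493,.2493-.035,.2493-.055): print(z,proj(c,(.579,-.0153,z)))
a=ctrl.get_image('scene');m=cv2.inRange(cv2.cvtColor(a,cv2.COLOR_RGB2HSV),(100,150,60),(125,255,255))[190:310,190:340]
N,L,st,ce=cv2.connectedComponentsWithStats(m)
for i in range(1,N):
    if st[i,4]>20: print(ce[i]+[190,190],st[i])
a=ctrl.get_image('top');m=cv2.inRange(cv2.cvtColor(a,cv2.COLOR_RGB2HSV),(100,150,60),(125,255,255))[150:240,240:360]
N,L,st,ce=cv2.connectedComponentsWithStats(m)
for i in range(1,N):
    if st[i,4]>20: print('top',ce[i]+[240,150],st[i])
for z in (.2493,.2493-.035,.2493-.055): print(z,proj(cam('top'),(.579,-.0153,z)))
E
```

```text
0.2493 (np.float64(282.4436378656359), np.float64(210.91476916146837))
0.2143 (np.float64(281.9569279673625), np.float64(219.50888269396194))
0.1943 (np.float64(281.6875064282553), np.float64(224.26621206696248))
[282.05579399 223.94420601] [ 84  26  17  17 233]
top [267.84375 192.23125] [ 21  35  14  15 160]
0.2493 (np.float64(267.4567539269836), np.float64(188.53704701737442))
0.2143 (np.float64(267.4448654966781), np.float64(191.12120144366074))
0.1943 (np.float64(267.43837475289376), np.float64(192.53207603763897))
```

The knob pixel stayed at (282,224) after release, so the head is holding. The 10-row shift is about 41 mm. It fits if the head started already about 12 mm down, and contact near TCP 0.264 agrees with that. The TCP reading and the 4 N both put the final head position at about 55 mm. Now the green button.

Call:
step_arm:
  commands:
    - {"travel": [-0.002,-0.045,0.01],"turn": [0,0,-4]}
    - {"travel": [-0.004,-0.09,0.03],"turn": [0,0,-8]}
    - {"travel": [-0.006,-0.111,0.07],"turn": [0,0,-8.5]}
    - {"travel": [-0.006,-0.111,0.11],"turn": [0,0,-8.5]}
    - {"travel": [-0.006,-0.111,0.14],"turn": [0,0,-8.5]}

```text
time: 15.75
position: [0.6002, 0.1815, 0.1394]
tool_rot: [-3.138, -0.119, 0.01]
ft_force: [-0.6, -0.3, 0.2]
grip_width: -0.001
grip_force: 0.0
```

```bash
python3 - <<'E'
from h import *
s=ctrl.get_state();print(s['position'],np.round(s['ft_force'],1)); go(.604,.180,.088,4)
print(rays2((267.84,192.23),(282.06,223.94)),rays2((267.7,189),(282.8,213.9)))
a=ctrl.get_image('scene')
cv2.imwrite('pics/c11.png',cv2.resize(cv2.cvtColor(a,cv2.COLOR_RGB2BGR)[150:280,250:400],None,fx=4,fy=4,interpolation=2))
E
```

```text
[0.6001667  0.1814952  0.13938579] [-0.6 -0.3  0.2]
travel [0.004, 0.0019, 0.0514] turn [-0.1, 0.36, 0.33]
(array([ 0.57980751, -0.0157001 ,  0.19667205]), [np.float64(0.0009213340947075849), np.float64(0.000921334094707565)]) (array([ 0.5803521, -0.0153401,  0.2386626]), [np.float64(0.0007694886316881233), np.float64(0.0007694886316881586)])
```

View pics/c11.png

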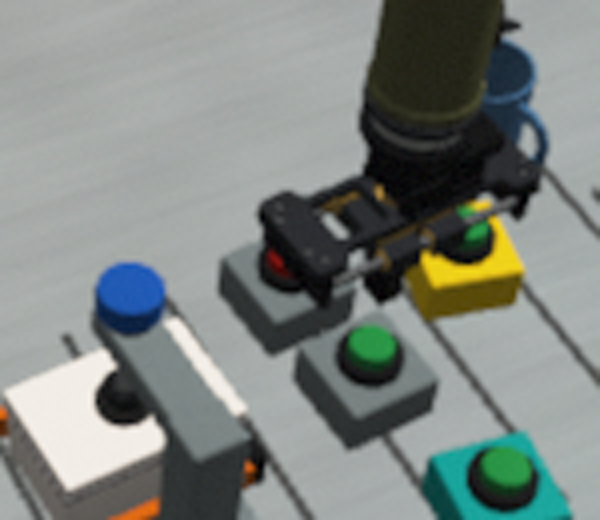

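The knob triangulates to a top at about 0.207 m, so the head is at 55 mm. The gripper hangs above the green button on the grey box. Pressing it now.

Call:
step_arm:
  commands:
    - {"travel": [0.002,0.001,0.02],"turn": [0,0,0]}
    - {"travel": [0.004,0.002,0.04],"turn": [0,0,0]}
    - {"travel": [0.004,0.002,0.05],"turn": [0,0,0]}
    - {"travel": [0.004,0.002,0.052],"turn": [0,0,0]}
    - {"travel": [0.004,0.002,0.052],"turn": [0,0,0]}

```text
time: 16.3
position: [0.6057, 0.1796, 0.0904]
tool_rot: [-3.136, -0.116, 0.005]
ft_force: [1.2, -0.4, -0.2]
grip_width: 0.009
grip_force: 0.0
```

Call:
step_arm:
  commands:
    - {"travel": [0,0,0.002],"turn": [0,0,0]}
    - {"travel": [0,0,0.004],"turn": [0,0,0]}
    - {"travel": [0,0,0.006],"turn": [0,0,0]}
    - {"travel": [0,0,0.008],"turn": [0,0,0]}

```text
time: 16.7
position: [0.6056, 0.1801, 0.0818]
tool_rot: [-3.136, -0.116, 0.005]
ft_force: [-0.8, 0.0, 1.3]
grip_width: 0.007
grip_force: 0.8
```

Call:
step_arm:
  commands:
    - {"travel": [0,0,0.0015],"turn": [0,0,0]}
    - {"travel": [0,0,0.003],"turn": [0,0,0]}
    - {"travel": [0,0,0.004],"turn": [0,0,0]}

```text
time: 17.0
position: [0.6056, 0.1801, 0.0777]
tool_rot: [-3.136, -0.116, 0.005]
ft_force: [-1.2, -0.1, 3.3]
grip_width: 0.008
grip_force: 1.5
```

Call:
step_arm:
  commands:
    - {"travel": [0,0,0.001],"turn": [0,0,0]}
    - {"travel": [0,0,0.002],"turn": [0,0,0]}
    - {"travel": [0,0,0.003],"turn": [0,0,0]}

```text
time: 17.3
position: [0.6057, 0.18, 0.0754]
tool_rot: [-3.136, -0.116, 0.005]
ft_force: [-2.7, 0.4, 11.1]
grip_width: 0.009
grip_force: 5.9
```

Call:
step_arm:
  commands:
    - {"travel": [0,0,0.001],"turn": [0,0,0]}
    - {"travel": [0,0,0.001],"turn": [0,0,0]}

```text
time: 17.5
position: [0.6057, 0.1801, 0.0753]
tool_rot: [-3.135, -0.116, 0.005]
ft_force: [-3.2, -0.4, 13.4]
grip_width: 0.006
grip_force: 6.5
```

The button has bottomed: 13 N, with the tip stalled at TCP 0.0753. I'll lift off and check.

Call:
step_arm:
  commands:
    - {"travel": [0,0,-0.005],"turn": [0,0,0]}
    - {"travel": [0,0,-0.02],"turn": [0,0,0]}
    - {"travel": [0,0,-0.06],"turn": [0,0,0]}
    - {"travel": [0,0,-0.1],"turn": [0,0,0]}
    - {"travel": [0,0,-0.15],"turn": [0,0,0]}

```text
time: 18.0
position: [0.6044, 0.1789, 0.2238]
tool_rot: [-3.138, -0.116, 0.012]
ft_force: [0.3, -0.3, 0.6]
grip_width: 0.002
grip_force: 0.0
```

Call:
step_arm:
  commands:
    - {"travel": [0,0,0],"turn": [0,0,0]}
    - {"travel": [0,0,0],"turn": [0,0,0]}
    - {"travel": [0,0,0],"turn": [0,0,0]}

```text
time: 18.3
position: [0.6049, 0.1794, 0.2223]
tool_rot: [-3.137, -0.116, 0.01]
ft_force: [0.1, -0.5, -0.7]
grip_width: 0.002
grip_force: 0.0
```

```bash
python3 - <<'E'
from h import *
a=ctrl.get_image('scene');h=cv2.cvtColor(a,cv2.COLOR_RGB2HSV)
for nm,lo,hi in(('blue',(100,150,60),(125,255,255)),('green',(50,120,40),(78,255,255)),('red',(0,180,100),(5,255,255))):
    m=cv2.inRange(h,lo,hi)[190:310,190:400]
    N,L,st,ce=cv2.connectedComponentsWithStats(m)
    for i in range(1,N):
        if st[i,4]>20: print(nm,(ce[i]+[190,190]).round(1),st[i,4])
s=ctrl.get_state();print(s['time'],s['position'],np.round(s['ft_force'],1))
E
```

```text
blue [282.  223.9] 233
green [365.8 206.8] 95
green [342.5 236.7] 110
green [375.9 267.2] 128
red [322.6 212.8] 71
18.35 [0.60476482 0.17943138 0.22183131] [-0.3 -0.2  1.4]
```

The green button is back up at (342.5,236.7), the same pixel as at the start. The knob is still down at (282,224), and the robot is touching nothing. Handing in.

```bash
python3 -c "
from bench import ctrl
print(ctrl.close_job())"
```

```text
the job is handed in; nothing more can be done
None
```

I handed the job in at about 18 s: the tub is home against the stop, the head stays down with the foot about half squeezed on the lid, and the green button was then pressed fully and came back up; the red vent was not pressed, and the judge's verdict was not shown.

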